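Tighten the rod in the indexing head with the spring-loaded chuck key

TASK

The clear rod in the indexing head's chuck is only finger-tight. Lift the spring-loaded chuck key out of the wooden tool block, turn it until its square end fits the key socket on top of the chuck, push it fully home against its spring, and then turn it clockwise (seen from above) until the chuck comes up solid. Finish still holding the key, pressed fully home with the chuck tight, and leave the heat gun, file, tumbler and acrylic strip where they are.

Things in the scene. Friction and masses are not known exactly. Their poses are not given: they have to be found in the camera images.
- key: Steel T-handled chuck key, 90 mm tall, 0.25 to 0.37 kg, upright in the tool block at the start. Origin: centre of the tip's end, z up. From the tip up: square drive 11 x 11 mm, sides along x and y (last 4.5 mm taper to 7 mm); spring sleeve round it; shank of 16 mm diameter; grip head with a cross bar. Any of four quarter turns fits the socket.
- key_tip (a point): centre of the end face of the key's square tip (the key's origin); axes as the key
- key_head (a point): Centre of the key's grip head, 77 mm above the tip; axes as the key. Head 22 (x) x 20 (y) x 26 (z) mm; through it a round bar of 10 mm diameter, 110 mm long, along x. Grip the head's flat faces, fingers closing along y. The square drive is turned as the head is.
- sleeve (a joint): How far (m) the key's spring sleeve is pushed up the key: 0 at rest, 0.014 with the key fully home. Sleeve 25 mm diameter, 24 mm long; at rest its lower edge is 8 mm above the tip; it stops on the flat round the socket while the key goes on in. Its spring (7 N at first, 14 N when home) throws the key back out unless it is held down.
- socket (a point): Centre of the mouth of the square key socket in the round pinion (24 mm diameter, flush in a 30 x 30 mm flat) on top of the chuck, 0.1836 m above the table. z up; x and y along the sides of the square hole: 12.2 x 12.2 mm, 22 mm deep, solid floor. Turns with the pinion.
- pinion (a joint): Rotation (rad) of the key socket, growing clockwise seen from above, which tightens the chuck. Starts at 0 to 0.5, comes up solid at 1.0 (hard stop). Friction 0.04 N m; stays where it is left. The key has about 0.15 rad of play each way in the hole.
- index_head: Grey indexing head, fixed, with a 160 mm iron three-jaw chuck on a horizontal spindle 105 mm above the table. Origin: on the table below the key socket, z up, y along the spindle from chuck to housing. Housing to y = 0.195 m (150 mm wide, base 190, top at 0.171), chuck y = -0.031 to 0.046 (top 0.185), jaws to -0.057, clear rod of 30 mm diameter to -0.118.
- key_block: Wooden tool block 75 x 125 x 50 mm (x, y, z), fixed, with small empty holes. Origin: centre of its underside. The key stands in its middle hole, 28 mm in diameter and 38 mm deep, its tip on the hole's floor 12 mm above the table.
- heat_gun: grey heat gun with steel nozzle lying on its side, 230 x 185 x 73 mm; origin under the barrel, 85 mm from its rear end; leave it alone
- file: flat file with an orange handle, 265 mm long, lying flat; origin at the root of the blade on the table; leave it alone
- tumbler: waisted metal drinking tumbler, 72 mm diameter, 200 mm tall, standing; origin under its centre; leave it alone
- acrylic_strip: clear acrylic strip 240 x 45 x 6 mm lying flat; origin under its centre; leave it alone
Things that resemble listed ones, but are neither listed nor needed, are in the scene too. Of the things shaped like the key, the steel one is meant.

How it is judged:
By the outcome, as a careful person would: the job done as asked, in the order asked, and still so for the second after the job is handed in, while the arm keeps its last pose, push and grip.
It also fails if it takes over 54 s, if anything falls off the work surface, if the arm or the gripper's body presses on something with over 40 N, if the wrist force passes 120 N, or if a joint passes its speed limit or range.

ROBOT

A 7-joint arm with a two-finger parallel gripper is mounted at the origin on the work surface. World frame = base frame: x ahead of the robot, y to its left, z up, the work surface at z = 0. Lengths are in m, angles in rad, forces in N, time in s.
With the tool pointing down it reaches from about 0.425 to 0.875 m from the base axis. Payload 8.4 kg.
Tool frame: the origin (TCP) lies midway between the tips of the shut fingers; the grasp point (between the pads) lies 19 mm behind it (r.grip_point_offset is the distance from the TCP to the grasp point, in m); z points along the fingers, y is the direction in which the jaws open and shut (so a half turn about z gives the same grasp; the last joint's range is limited). The gripper opens to 87 mm and grips with 3 to 60 N. Pads are 19 mm wide; open, the fingers measure 117 mm over their backs; the gripper's body (75 mm by 190 mm) begins 51 mm behind the grasp point.
Start: joints at [-0.099, 0.333, 0.04, 1.465, -0.013, 1.343, -0.059], TCP at [0.65, -0, 0.223] pointing down, gripper open.
Joint ranges: [-2.58, 2.58], [-0.38, 2.09], [-1.3, 1.39], [0.25, 2.4], [-1.5, 4.64], [0.08, 2.09], [-2.65, 2.65]. Speed limits (rad/s): [2.22, 2.22, 2.79, 2.79, 3.14, 3.14, 3.14].

INTERFACE

Orientations are given as [roll, pitch, yaw] about the fixed x, y, z axes, in that order (R = Rz(yaw) Ry(pitch) Rx(roll)).
In Python, from plant import r gives the robot as it stands.
- The arm moves only by the tool drive_tool, never from a script. Its argument "steps" is a list that holds one entry, the list of rows, each a list of 5 numbers: the opening, from -1 (shut) to 1 (fully open), so that 0 is half open, then the shift along the world's x, y, z in m, then the turn about the world's z in degrees. In form: [[[gripper, tx, ty, tz, twist], ...]]. A call has 1 to 10 rows; each row shifts and turns the commanded pose from where the row before left it; what a row does not reach is not made up. A row lasts 1/12 s, in which the tool goes at most 41.7 mm and 7.16 degrees, less where a joint would pass 70% of its speed; a pose out of reach is approached as far as the arm can. A call with a gripper value outside its range is refused whole. The fingers move at their own pace and stop on an object; the grip force is fixed at half the most. Time passes only in rows, so rows that do not move let the fingers close. It gives the time, the measured TCP pose, the force and the opening at its end, in the units of the state.
- r.state(): the state, without advancing time (a new reading comes with each control period).
- r.get_image(name): name is "scene" or "side" or "wrist"; returns the picture (420x560x3 uint8, blue, green, red); there is no depth.
- r.get_calibration(name): a dict with "camera_matrix" (3x3 intrinsics, pixels), "R" (3x3) and "t" (3): a world point X has camera coordinates R X + t; the wrist camera has in their place "hand_eye" (4x4, takes a point from camera to tool coordinates, whose origin is the TCP and whose axes are the flange's). Camera axes: x right, y down, z forward; pixel columns grow to the right and rows downward; lengths in m; the calibration is good to about 2 mm. The wrist camera is an equidistant fisheye: a pixel r from the principal point sees the ray r / f radians off the axis. A picture is of the moment at which its call begins: read the wrist's pose just before it. get_calibration takes no time and is no camera call.
- r.hand_in(): hands the job in, once; it reports no verdict.
Trained networks look in the newest picture that a camera, given by its name, has taken for a name from the list of things; names that differ only in an ending like _2 or _b are one class to them, and where a whole thing is asked for, a point or a joint stands for the part that bears it (a point fixed in the world has none). Each returns a list of dicts, best first, with "confidence" (0 to 1); they miss things now and then, are a little off and sometimes report something else, mostly with a low value. They report only what shows in the picture. A call takes as long as a camera call. They do not tell look-alikes from the thing itself.
- r.boxes_of(camera, name): "at" ([x, y, z] in m, in world coordinates, good to about 4 mm: the middle of the surface that is visible of it).
The state is a dict: "time_s": time; "qpos": joint angles; "joint_velocities": joint speeds; "effort": joint torques, N m; "position": TCP position; "tcp_rot": TCP orientation; "wrist_force": force on the tool from outside, world axes, zero at the start; "ft_torque": the same for the moment, N m; "gripper_width": finger opening in m.
Only numpy, scipy, OpenCV 4.12 (cv2) and the standard library are available. Lean on these libraries where they do the work, as an engineer would, in place of code of your own. Each camera call takes 0.05 s, during which the arm holds its last target. There are 200 camera calls.

## Working session

There is one attempt and no reset: what is moved stays moved. The work goes in short steps, Python scripts to look and compute and a tool call to move; the robot and the scene stay as the last step left them, time stands still between calls to the robot, and variables do not carry over. Pictures are saved under pics/ and viewed, about 8 in all and at most 12, crops included, and the job is handed in when it is done.

Besides the shell and the picture viewer there is one more tool, called as name(argument=value, ...), one argument or row to a line, values as JSON. drive_tool: Moves the arm, as the interface text tells. Its arguments: {"type":"object","properties":{"steps":{"type":"array"}},"required":["steps"]}

```bash
mkdir -p pics; ls
python3 - <<'E'
from plant import r
import cv2,numpy as np
a=r.get_image("scene");b=r.get_image("side")
cv2.imwrite("pics/a.png",a);cv2.imwrite("pics/b.png",b)
for c in("scene","side"):
    for n in("key","key_head","key_block","index_head","socket"):
        try:
            for d in r.boxes_of(c,n)[:3]:
                K=r.get_calibration(c);X=np.array(K["R"])@d["at"]+K["t"];p=np.array(K["camera_matrix"])@X
                print(c,n,np.round(d["at"],4),round(d["confidence"],2),(p[:2]/p[2]).round())
        except Exception as e: print(c,n,e)
s=r.state();print({k:np.round(v,3) for k,v in s.items()})
E
```

```text
pics
scene key [0.3913 0.3105 0.0779] 0.74 [401. 253.]
scene key [0.5298 0.0811 0.072 ] 0.71 [310. 233.]
scene key [0.6791 0.2207 0.0758] 0.67 [298. 276.]
scene key_head [0.5429 0.3948 0.0807] 0.81 [385. 292.]
scene key_head [0.6855 0.2248 0.0795] 0.78 [297. 277.]
scene key_head [0.5347 0.0744 0.073 ] 0.68 [308. 232.]
scene key_block [0.5404 0.2471 0.0456] 0.87 [344. 270.]
scene index_head [ 0.5519 -0.0854  0.095 ] 0.97 [273. 205.]
scene socket [0.5446 0.2452 0.0444] 0.45 [343. 271.]
side key [0.3776 0.312  0.0784] 0.83 [286. 305.]
side key [0.5385 0.3963 0.0828] 0.74 [224. 303.]
side key [0.5246 0.0801 0.0802] 0.63 [280. 238.]
side key_head [0.3771 0.3182 0.0824] 0.7 [285. 306.]
side key_head [0.5141 0.2291 0.0929] 0.6 [260. 266.]
side key_head [0.671  0.2218 0.0777] 0.6 [220. 250.]
side key_block [0.5094 0.2542 0.049 ] 0.85 [258. 281.]
side index_head [ 0.488  -0.1019  0.1281] 0.83 [314. 199.]
{'time_s': np.float64(0.6), 'qpos': array([-0.099,  0.333,  0.04 ,  1.465, -0.013,  1.343, -0.059]), 'joint_velocities': array([-0.   ,  0.   , -0.   ,  0.002,  0.   , -0.   ,  0.001]), 'effort': array([ 0.0000e+00, -6.5578e+01,  1.3320e+00, -4.0390e+01, -6.0000e-02,
        3.5000e-02,  0.0000e+00]), 'position': array([ 0.65 , -0.   ,  0.223]), 'tcp_rot': array([-3.141, -0.   ,  1.571]), 'wrist_force': array([-0.048, -0.433, -0.33 ]), 'ft_torque': array([ 0.046, -0.   ,  0.036]), 'gripper_width': np.float64(0.087)}
```

Run:
```python
import cv2,numpy as np
a=cv2.imread("pics/a.png");b=cv2.imread("pics/b.png")
A=cv2.resize(a[140:330,180:460],(800,543),interpolation=3)
B=cv2.resize(b[140:330,160:440],(800,543),interpolation=3)
cv2.imwrite("pics/c.png",A);cv2.imwrite("pics/d.png",B)
```

```text
(no output)
```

View pics/c.png

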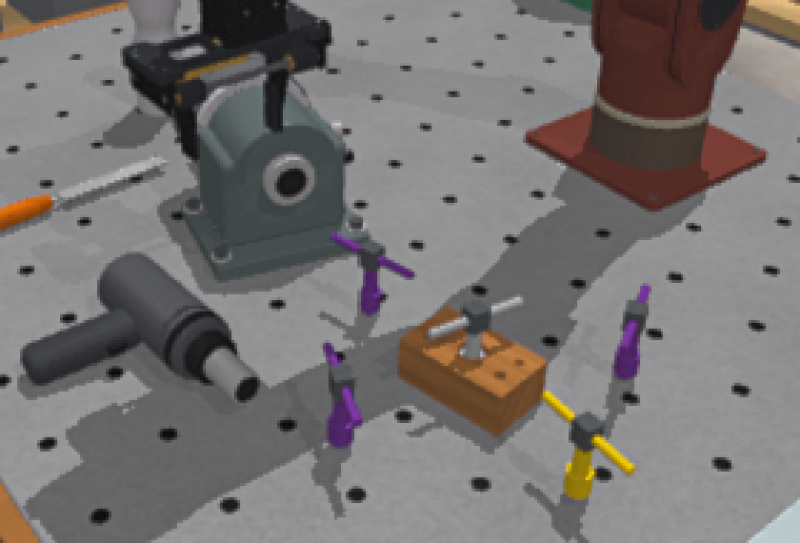

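View pics/d.png

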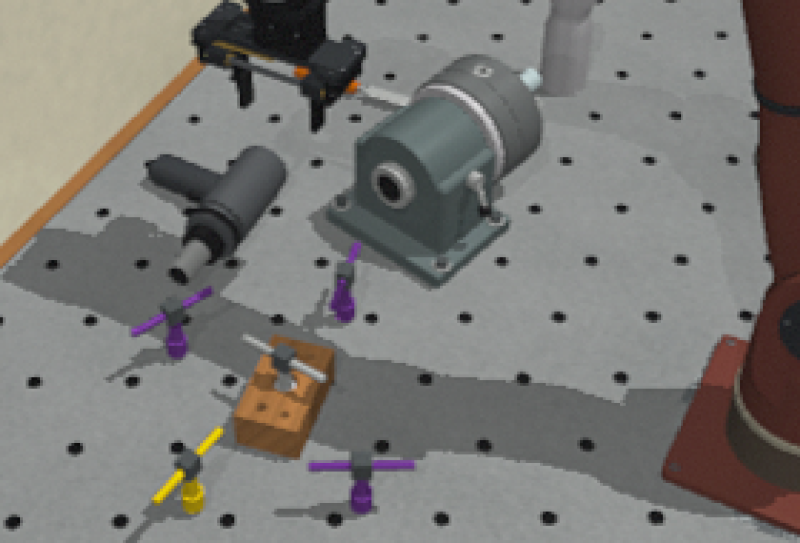

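The two crops show the T-shaped lookalikes. Scene crop: purple at (370,280), (340,400) and (630,335), yellow at (580,460), all standing on the table. The steel one is at (476,320), standing in the wooden block, with a bare-metal shank and bar. It is the one that fits the description. In the side crop it is at (285,360), and the socket shows on the chuck top at (484,71).

```bash
cat > h.py <<'E'
from plant import r
import cv2,numpy as np
from scipy.spatial.transform import Rotation as Ro
def ray(c,u,v):
    K=r.get_calibration(c);R=np.array(K["R"]);o=-R.T@np.array(K["t"])
    return o,R.T@np.linalg.solve(np.array(K["camera_matrix"]),[u,v,1])
def onz(c,u,v,z):
    o,d=ray(c,u,v);return o+d*(z-o[2])/d[2]
def wray(u,v,s):
    K=r.get_calibration("wrist");M=np.array(K["camera_matrix"]);H=np.array(K["hand_eye"])
    x=(u-M[0,2])/M[0,0];y=(v-M[1,2])/M[1,1];t=np.hypot(x,y)
    d=np.array([x/t*np.sin(t),y/t*np.sin(t),np.cos(t)]) if t>0 else np.array([0,0,1.])
    R=Ro.from_euler('xyz',s["tcp_rot"]).as_matrix()
    return R@H[:3,3]+s["position"],R@H[:3,:3]@d
def wonz(u,v,z,s):
    o,d=wray(u,v,s);return o+d*(z-o[2])/d[2]
E
python3 - <<'E'
from h import *
f=lambda x,y:(180+x*.35,140+y*.35)
g=lambda x,y:(160+x*.35,140+y*.35)
print("head",onz("scene",*f(476,316),.089),onz("side",*g(285,358),.089))
for p in((432,334),(521,300)):print("bar scene",onz("scene",*f(*p),.089))
for p in((245,338),(325,377)):print("bar side",onz("side",*g(*p),.089))
print("socket",onz("side",*g(484,71),.1836))
s=r.state();K=r.get_calibration("wrist");print(np.round(K["hand_eye"],3),K["camera_matrix"])
# block / head orientation
print("rod end",onz("side",*g(541,75),.105),"spindle back",onz("side",*g(391,184),.105), onz("scene",*f(290,181),.105))
cv2.imwrite("pics/w0.png",r.get_image("wrist"))
E
```

```text
head [0.5166505  0.22558716 0.089     ] [0.51771144 0.22402116 0.089     ]
bar scene [0.56942928 0.22217359 0.089     ]
bar scene [0.46307521 0.23208752 0.089     ]
bar side [0.57189395 0.21982581 0.089     ]
bar side [0.46573357 0.22686764 0.089     ]
socket [ 0.4923599  -0.23788926  0.1836    ]
[[-0.    -0.97  -0.245  0.066]
 [ 1.    -0.     0.001 -0.   ]
 [-0.001 -0.245  0.97  -0.163]
 [ 0.     0.     0.     1.   ]] [[325.1922621    0.         276.5699116 ]
 [  0.         325.1922621  210.23083553]
 [  0.           0.           1.        ]]
rod end [ 0.45881334 -0.36264095  0.105     ] spindle back [ 0.53731038 -0.07051563  0.105     ] [ 0.53498734 -0.06355758  0.105     ]
```

View pics/w0.png

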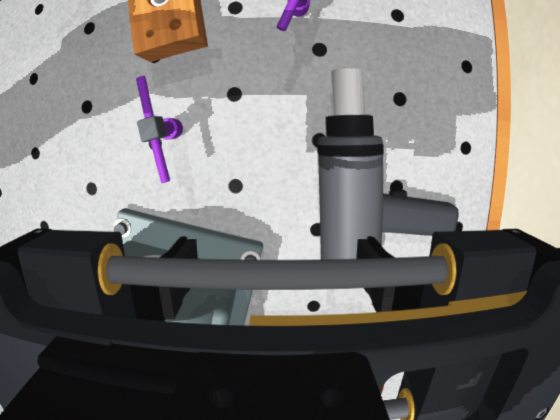

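The wrist view shows only the block's edge at (165,30), a purple lookalike at (150,128) and the gripper itself. Moving above the key, with the jaws turned across the bar.

drive_tool(
  steps=[
    [[1,-0.0133,0.0225,0,7],[1,-0.0133,0.0225,0,7],[1,-0.0133,0.0225,0,7],[1,-0.0133,0.0225,0,7],[1,-0.0133,0.0225,0,7],[1,-0.0133,0.0225,0,7],[1,-0.0133,0.0225,0,7],[1,-0.0133,0.0225,0,7],[1,-0.0133,0.0225,0,7],[1,-0.0133,0.0225,0,7]],
  ],
)

```text
time_s: 1.48
position: [0.5162, 0.226, 0.2227]
tcp_rot: [3.141, 0.0, 2.798]
wrist_force: [-0.3, 0.2, 0.5]
gripper_width: 0.0871
```

drive_tool(
  steps=[
    [[1,0,0,0,7],[1,0,0,0,7],[1,0,0,0,0],[1,0,0,0,0]],
  ],
)

```text
time_s: 1.82
position: [0.5171, 0.2248, 0.2226]
tcp_rot: [-3.142, 0.0, 3.033]
wrist_force: [-0.1, 0.5, -0.0]
gripper_width: 0.0868
```

Run:
```python
from h import *
s=r.state();im=r.get_image("wrist");cv2.imwrite("pics/w1.png",cv2.resize(im[60:340,140:420],(784,784),interpolation=3)[:600])
import json;json.dump({k:np.array(s[k]).tolist() for k in("position","tcp_rot","qpos","wrist_force")},open("s1.json","w"));print(open("s1.json").read())
```

```text
{"position": [0.5170930491850023, 0.2247982516862662, 0.22261831379714456], "tcp_rot": [-3.141562310691902, 0.00016791093133905477, 3.0326579285454], "qpos": [-0.24963874099652036, 0.17442150634308456, -0.2703867258601081, 1.6670033730990206, 0.04816526981676326, 1.3065580404838804, 0.9331627554344195], "wrist_force": [-0.06364684772025443, 0.49143760216972654, -0.032337351189089085]}
```

View pics/w1.png

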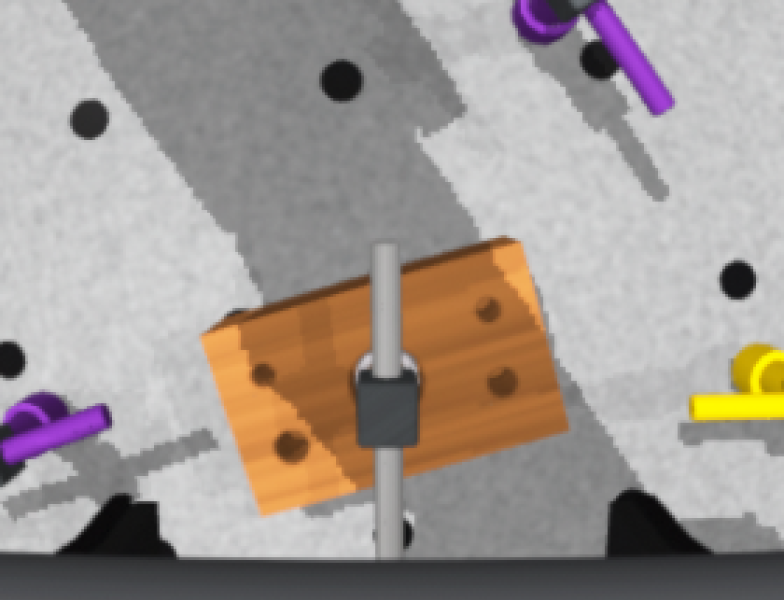

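The crop shows the steel key's dark head at (388,408) over the block's hole. Its bar runs nearly straight up and down from (385,243) to (389,555), so it lies almost along the tool's x axis.

Run:
```python
from h import *
import json;s=json.load(open("s1.json"));f=lambda x,y:(140+x/2.8,60+y/2.8)
print("head",wonz(*f(388,407),.102,s))
a=wonz(*f(385,247),.092,s);b=wonz(*f(389,550),.092,s);print(a,b,np.degrees(np.arctan2(*(b-a)[1::-1])), "tool",np.degrees(s["tcp_rot"][2]))
```

```text
head [0.51805509 0.22556863 0.102     ]
[0.46776105 0.23010577 0.092     ] [0.57119685 0.22025085 0.092     ] -5.442466172065307 tool 173.7585000125382
```

drive_tool(
  steps=[
    [[1,0.001,0.001,-0.03,0.8],[1,0,0,-0.03,0],[1,0,0,-0.03,0],[1,0,0,-0.03,0],[1,0,0,-0.02,0],[1,0,0,-0.0125,0],[1,0,0,0,0],[1,0,0,0,0]],
  ],
)

```text
time_s: 2.53
position: [0.5182, 0.2259, 0.0704]
tcp_rot: [-3.141, -0.0, 3.049]
wrist_force: [0.3, 0.4, -0.0]
gripper_width: 0.0871
```

drive_tool(
  steps=[
    [[-1,0,0,0,0],[-1,0,0,0,0],[-1,0,0,0,0],[-1,0,0,0,0],[-1,0,0,0,0],[-1,0,0,0,0],[-1,0,0,0,0],[-1,0,0,0,0],[-1,0,0,0,0],[-1,0,0,0,0]],
  ],
)

```text
time_s: 3.37
position: [0.518, 0.226, 0.07]
tcp_rot: [-3.142, -0.0, 3.051]
wrist_force: [0.1, 0.6, 0.2]
gripper_width: 0.0282
```

drive_tool(
  steps=[
    [[-1,0,0,0,0],[-1,0,0,0,0],[-1,0,0,0,0],[-1,0,0,0,0]],
  ],
)

```text
time_s: 3.7
position: [0.5179, 0.226, 0.07]
tcp_rot: [-3.142, -0.0, 3.051]
wrist_force: [0.4, -0.1, -0.0]
gripper_width: 0.0196
```

drive_tool(
  steps=[
    [[-1,0,0,0.01,0],[-1,0,0,0.02,0],[-1,0,0,0.03,0],[-1,0,0,0.03,0],[-1,0,0,0.035,0],[-1,0,0,0.035,0],[-1,0,0,0.035,0],[-1,0,0,0.025,0],[-1,0,0,0.01,0]],
  ],
)

```text
time_s: 4.45
position: [0.5187, 0.2265, 0.3048]
tcp_rot: [3.139, 0.005, 3.051]
wrist_force: [0.3, 0.3, -3.2]
gripper_width: 0.0196
```

drive_tool(
  steps=[
    [[-1,0.0028,-0.015,0,-2],[-1,0.0028,-0.03,0,-2],[-1,0.0028,-0.034,0,-2],[-1,0.0028,-0.034,0,-2],[-1,0.0028,-0.034,0,-2],[-1,0.0028,-0.034,0,-2],[-1,0.0028,-0.034,0,-2],[-1,0.0028,-0.034,0,-2],[-1,0.0028,-0.034,0,-2],[-1,0.0028,-0.034,0,-2]],
  ],
)

```text
time_s: 5.28
position: [0.5448, -0.0933, 0.2982]
tcp_rot: [-3.14, -0.003, 2.699]
wrist_force: [0.4, 0.3, -3.4]
gripper_width: 0.0202
```

drive_tool(
  steps=[
    [[-1,0.0028,-0.034,0,-2],[-1,0.0028,-0.034,0,-2],[-1,0.0028,-0.034,0,-1],[-1,0.0026,-0.034,0,0],[-1,0,-0.03,0,0],[-1,0,-0.018,0,0],[-1,0,0,0,0],[-1,0,0,0,0],[-1,0,0,0,0]],
  ],
)

```text
time_s: 6.03
position: [0.5565, -0.2743, 0.2986]
tcp_rot: [3.141, -0.002, 2.614]
wrist_force: [0.9, 0.7, -3.9]
gripper_width: 0.0198
```

Run:
```python
from h import *
s=r.state();im=r.get_image("wrist");cv2.imwrite("pics/w2full.png",im);cv2.imwrite("pics/w2.png",cv2.resize(im[20:300,140:513],(800,600),interpolation=3))
import json;json.dump({k:np.array(s[k]).tolist() for k in("position","tcp_rot","qpos","wrist_force")},open("s2.json","w"));print(open("s2.json").read())
```

```text
{"position": [0.5564984520628088, -0.27430446219773025, 0.29858815858984783], "tcp_rot": [3.1414755031647594, -0.002468517781974322, 2.614417592940069], "qpos": [0.27424289834136584, 0.24715243371282278, 0.13985843669322318, 1.4251555704246062, -0.034677823370609644, 1.474099296420998, 1.456958360070056], "wrist_force": [0.8541146332276719, 0.7205452048327947, -3.8660348386284604]}
```

View pics/w2full.png

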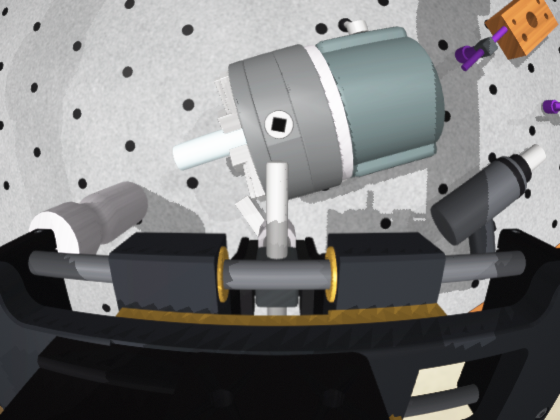

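The full wrist view shows the held key's bar (276,210). The chuck's socket is a dark square at (278,125) in a white disc.

Run:
```python
from h import *
import json;s=json.load(open("s2.json"))
im=cv2.imread("pics/w2full.png");g=cv2.cvtColor(im,6)
x0,y0=256,103;n=10
c=cv2.resize(g[y0:y0+44,x0:x0+44],None,fx=n,fy=n,interpolation=cv2.INTER_CUBIC)
cv2.imwrite("pics/sock.png",c)
z=.1836
for nm,m in(("hole",c<90),("disc",c>205)):
    cs,_=cv2.findContours(m.astype(np.uint8),cv2.RETR_EXTERNAL,cv2.CHAIN_APPROX_NONE)
    k=max((q for q in cs),key=lambda q:cv2.contourArea(q) if abs(q.mean()-220)<120 else 0)
    W=np.array([wonz(x0+(p[0][0]+.5)/n-.5,y0+(p[0][1]+.5)/n-.5,z,s)[:2] for p in k])
    (ce,sz,an)=cv2.minAreaRect((W*1e5).astype(np.float32));print(nm,np.array(ce)/1e5,np.array(sz)/1e5,an,"mean",W.mean(0))
    bp=cv2.fitEllipse((W*1e5).astype(np.float32));print("  ell",np.array(bp[0])/1e5,np.array(bp[1])/1e5)
```

```text
hole [ 0.49562746 -0.23789609] [0.01075971 0.01090634] 50.088619232177734 mean [ 0.49566709 -0.23787164]
  ell [ 0.49564082 -0.23788086] [0.01230132 0.01230557]
disc [ 0.49543352 -0.23784672] [0.02319338 0.02304466] 59.8604621887207 mean [ 0.49537497 -0.23784983]
  ell [ 0.49538512 -0.23784066] [0.02307141 0.02320846]
```

View pics/sock.png

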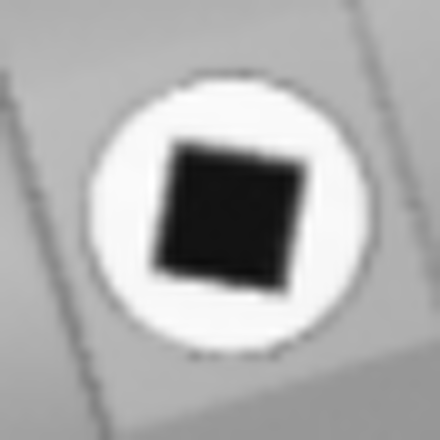

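drive_tool(
  steps=[
    [[-1,-0.02,0.012,0,-3.5],[-1,-0.02,0.012,0,-3.5],[-1,-0.015,0.009,0,-2.7],[-1,-0.006,0.0034,0,0],[-1,0,0,-0.02,0],[-1,0,0,-0.015,0],[-1,0,0,-0.0116,0],[-1,0,0,0,0],[-1,0,0,0,0],[-1,0,0,0,0]],
  ],
)

```text
time_s: 6.92
position: [0.4965, -0.2386, 0.2542]
tcp_rot: [3.141, 0.001, 2.446]
wrist_force: [0.6, -0.4, -3.1]
gripper_width: 0.0201
```

Run:
```python
from h import *
s=r.state();print(s["position"],np.degrees(s["tcp_rot"]),s["qpos"][6])
o=[]
for c in("side","scene"):
    im=r.get_image(c);cv2.imwrite(f"pics/{c}2.png",im)
    K=r.get_calibration(c);X=np.array(K["R"])@np.array([.4955,-.2379,.19])+K["t"];p=np.array(K["camera_matrix"])@X;u,v=(p[:2]/p[2]).astype(int);print(c,u,v,K["camera_matrix"][0][0]/p[2])
    o.append(cv2.resize(im[v-30:v+30,u-20:u+20],(400,600),interpolation=3))
cv2.imwrite("pics/e.png",np.hstack(o))
```

```text
[ 0.49651571 -0.23860502  0.25419384] [1.79986202e+02 4.44975689e-02 1.40134671e+02] 1.2564902861185407
side 328 163 277.2807711140455
scene 261 157 290.24675798936084
```

View pics/e.png

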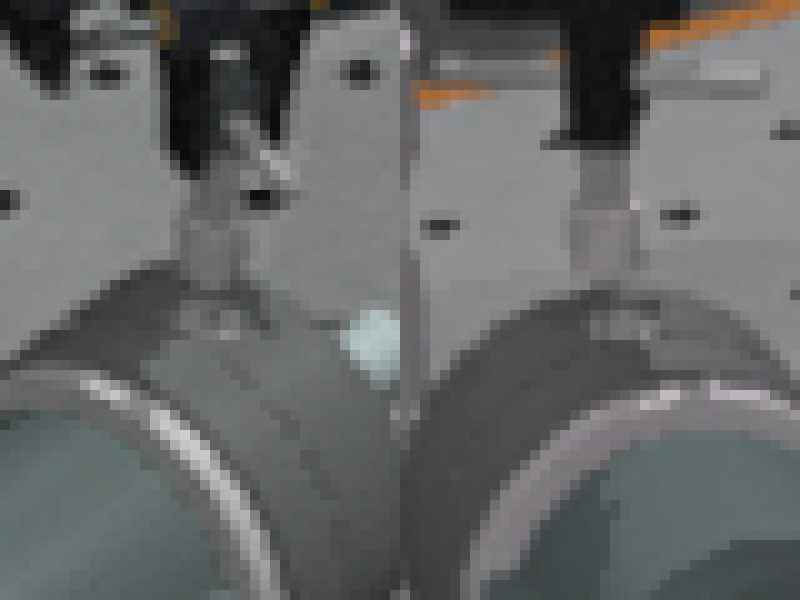

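Run:
```python
from h import *
s=r.state();print(s["position"])
for c,u0,v0,off in(("side",328,163,0),("scene",261,157,400)):
    K=r.get_calibration(c)
    def P(X):
        p=np.array(K["camera_matrix"])@(np.array(K["R"])@np.array(X)+K["t"]);return (p[:2]/p[2]-[u0-20,v0-30]+.5)*10+[off,0]
    for z in(.1836,.196,.216,.24,.273):print(c,z,P([.4955,-.2379,z]).round(1))
    print((P([.5055,-.2379,.19])-P([.4955,-.2379,.19])).round(1),(P([.4955,-.2279,.19])-P([.4955,-.2379,.19])).round(1))
    im=cv2.imread(f"pics/{c}2.png")
    g=cv2.cvtColor(im,6)
    for v in range(v0-14,v0+6):print(v,g[v,u0-10:u0+13])
    print("cols from",u0-10)
```

```text
[ 0.49656233 -0.2388128   0.25444857]
side 0.1836 [211.1 321. ]
side 0.196 [213.2 293.5]
side 0.216 [216.7 248.5]
side 0.24 [221.  193.7]
side 0.273 [226.9 116.6]
[-25.3  -7.9] [-11.5  14.9]
149 [134 135 136 137 135 137 128  83  26  16  50  85  98  98 106 107 123 162
 157 137 128 128 130]
150 [137 136 136 136 135 135 138 116  74  44  67  93  99 103 130 128 108 130
 162 144 126 128 128]
151 [138 136 135 137 136 134 133 139 129  99  89  99  98 101 121 131 107 102
 126 137 131 130 129]
152 [137 137 138 137 137 135 136 136 127 102  90  97  95  96  66  15  17  67
  93 106 120 129 128]
153 [138 137 137 139 137 137 138 133 116  95  92  98  96 107  85  49  47  61
  99 125 128 126 128]
154 [138 138 137 137 138 137 138 125 107 100  98  97  94 109 106 110 107 122
 135 130 128 128 129]
155 [139 136 135 136 134 138 138 116 107 120 112 102 105 120 126 134 138 132
 129 129 128 129 128]
156 [139 136 135 137 138 136 140 121  98 105 114 118 115 106 114 132 137 133
 129 128 128 127 127]
157 [137 135 134 134 137 139 141 121 100 107 110 113 109 102 109 127 137 131
 127 127 128 126 127]
158 [138 136 136 1
[... 2534 characters left out ...]
35 136 137 132 129 120 114  92  74  67  70  84 101 103 101 101 105 110
 110 121 129 133 135]
157 [139 134 129 104  78  71  71  68  64  70  70  80  85  82  73  71 100 104
 103 102 107 118 128]
158 [129 107  81  71  69  68  67  68  72  90  89 105 116 106  90  85 103 107
 105 103 101  99  99]
159 [ 83  77  75  76  77  73  71  71  83 108  99 113 117 116 125 118 104 103
 104 102 102 100  98]
160 [ 75  76  79  78  77  77  77  75  78 105  99 114 115 110 135 109  88  96
  98  97  97 100 102]
161 [ 78  78  78  78  78  78  77  76  75  77  70  75  75  75 102 107 106 107
 107 105 104  98 102]
162 [ 79  79  79  79  77  77  76  72  74  79  75  74  73  71  76 105 110 109
 108 108 107 105 105]
cols from 251
```

```bash
cat > ov.py <<'E'
from h import *
def ov(name,sock,dims=(.058,),tilt=0,off=0,grab=True):
    s=r.state();p=np.array(s["position"]);R=Ro.from_euler('xyz',s["tcp_rot"]).as_matrix()
    o=[]
    th=np.linspace(0,2*np.pi,40)
    circ=lambda rad,z:np.c_[rad*np.cos(th),rad*np.sin(th),0*th+z]
    for c in("side","scene"):
        im=r.get_image(c);cv2.imwrite(f"pics/{name}_{c}.png",im)
        K=r.get_calibration(c);M=np.array(K["camera_matrix"]);Rc=np.array(K["R"]);t=np.array(K["t"])
        pr=lambda X:((lambda q:q[:,:2]/q[:,2:])((X@Rc.T+t)@M.T))
        u,v=pr(np.array([[*sock,.21]]))[0].astype(int)
        I=cv2.resize(im[v-35:v+25,u-25:u+25],(500,600),interpolation=3)
        def dr(X,col,closed=True):
            q=((pr(X)-[u-25,v-35]+.5)*10).astype(np.int32);cv2.polylines(I,[q],closed,col,1)
        # key frame from tool: key z = -tool z, key x = tool x
        Kf=R@np.diag([1,-1,-1]);T=p+R@np.array([0,0,.058])
        k=lambda X:(X@Kf.T)+T
        for z in(.008,.032):dr(k(circ(.0125,z)),(0,0,255))
        dr(k(circ(.008,.062)),(0,0,255))
        dr(k(np.array([[0,0,0],[0,0,.077.real]])),(0,255,255),False)
        dr(k(np.array([[-.055,0,.077],[.055,0,.077]])),(0,255,0),False)
        dr(circ(.012,0)+[*sock,.1836],(255,0,0))
        o.append(I)
    W=np.hstack(o);cv2.imwrite(f"pics/{name}.png",cv2.resize(W,(800,480)))
E
python3 -c "
from ov import *
ov('f',(.4955,-.2379));print(r.state()['position'],r.state()['time_s'])"
```

```text
[ 0.49637676 -0.23877708  0.25416569] 7.1167
```

View pics/f.png

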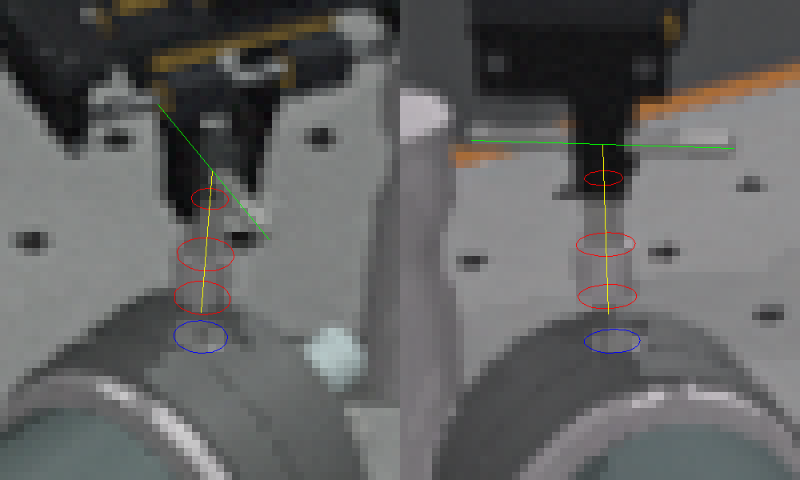

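Run:
```python
from h import *
import json;s=json.load(open("s2.json"))
im=cv2.imread("pics/w2full.png")
g=cv2.cvtColor(im,6)
print(g[155:172,276],g[195,255:300],g[225,255:300])
R=Ro.from_euler('xyz',s["tcp_rot"]).as_matrix();p=np.array(s["position"])
for v in(161,162,163,164):
  for dz in(.014,.019,.024):
    print(v,dz,np.round(R.T@(wonz(276.5,v,p[2]+dz,s)-p),4))
s=r.state();im=r.get_image("wrist");g=cv2.cvtColor(im,6)
cv2.imwrite("pics/w3.png",np.hstack([cv2.resize(im[140:260,210:340],(650,600),interpolation=3)]))
```

```text
[148 147 146 146 144 138 142 174 237 248 249 250 250 250 250 250 250] [221 240 243 241 234 235 228 189 166 162 141 171 209 224 231 239 243 246
 247 248 249 250 248 245 243 240 235 229 221 206 190 170 137  99  88  87
  84  84  83  82  79  79  78  77  76] [246 245 245 245 241 220 160 153 164 166 156 137 140 150 159 169 178 183
 188 191 193 193 191 187 185 184 179 174 167 159 151 142 123 132 134 131
 130 134 166 210 218 220 223 225 226]
161 0.014 [ 0.0515 -0.0007 -0.0139]
161 0.019 [ 0.0519 -0.0007 -0.0189]
161 0.024 [ 0.0524 -0.0007 -0.0239]
162 0.014 [ 0.051  -0.0007 -0.0139]
162 0.019 [ 0.0515 -0.0007 -0.0189]
162 0.024 [ 0.052  -0.0007 -0.0239]
163 0.014 [ 0.0505 -0.0007 -0.0139]
163 0.019 [ 0.0511 -0.0007 -0.0189]
163 0.024 [ 0.0516 -0.0007 -0.0239]
164 0.014 [ 0.0501 -0.0007 -0.0139]
164 0.019 [ 0.0506 -0.0007 -0.0189]
164 0.024 [ 0.0511 -0.0007 -0.0239]
```

View pics/w3.png

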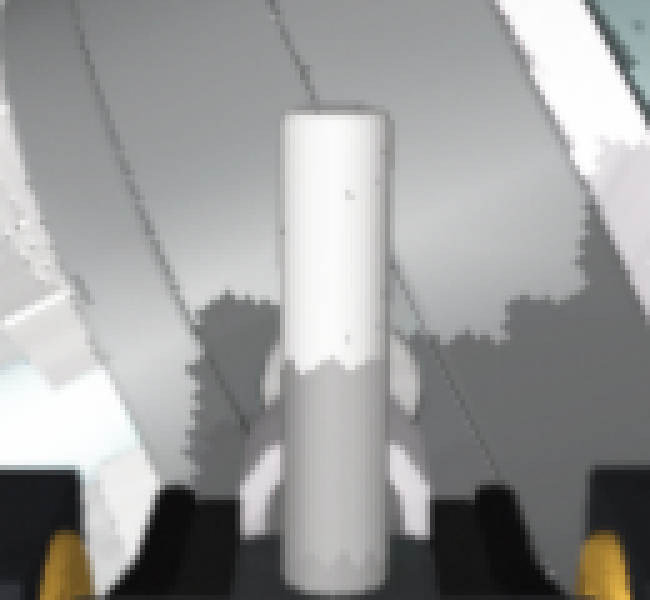

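drive_tool(
  steps=[
    [[-1,-0.0032,0.0038,0,0],[-1,0,0,0,0],[-1,0,0,0,0],[-1,0,0,0,0]],
  ],
)

```text
time_s: 7.5
position: [0.4928, -0.2347, 0.2536]
tcp_rot: [3.142, 0.0, 2.445]
wrist_force: [0.6, 0.4, -4.0]
gripper_width: 0.0196
```

Run:
```python
from h import *
s=r.state();print(s["position"],s["wrist_force"],s["ft_torque"]);
im=r.get_image("wrist");w=cv2.resize(im[150:250,230:320],(450,500),interpolation=3)
o=[]
for c in("side","scene"):
    b=r.get_image(c);K=r.get_calibration(c);p=np.array(K["camera_matrix"])@(np.array(K["R"])@np.array([.4955,-.2379,.2])+K["t"]);u,v=(p[:2]/p[2]).astype(int)
    o.append(cv2.resize(b[v-12:v+13,u-16:u+16],(350,250),interpolation=cv2.INTER_CUBIC))
cv2.imwrite("pics/g.png",np.hstack([w,np.vstack(o)]))
```

```text
[ 0.49275542 -0.2347442   0.25357834] [ 0.63625546  0.39801602 -3.95650133] [ 0.05120364 -0.03764204  0.03503987]
```

View pics/g.png

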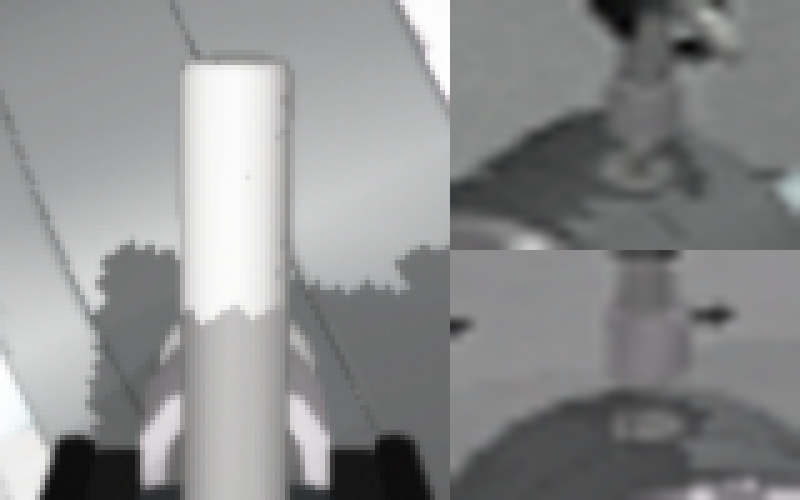

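The wrist crop and both small crops now show the sleeve (649,350 in scene; 644,100 in side) centred over the socket disc (649,425; 637,168). Going down gently.

drive_tool(
  steps=[
    [[-1,0,0,-0.004,0],[-1,0,0,-0.003,0],[-1,0,0,-0.003,0],[-1,0,0,-0.002,0],[-1,0,0,-0.002,0],[-1,0,0,0,0],[-1,0,0,0,0]],
  ],
)

```text
time_s: 8.23
position: [0.4927, -0.2348, 0.2393]
tcp_rot: [-3.141, -0.0, 2.445]
wrist_force: [-0.7, 0.3, -3.5]
gripper_width: 0.0197
```

drive_tool(
  steps=[
    [[-1,0,0,-0.002,0],[-1,0,0,0,0],[-1,0,0,-0.002,0],[-1,0,0,0,0],[-1,0,0,0,0]],
  ],
)

```text
time_s: 8.65
position: [0.4928, -0.2349, 0.2354]
tcp_rot: [-3.142, 0.0, 2.445]
wrist_force: [0.6, -0.5, -3.8]
gripper_width: 0.0199
```

drive_tool(
  steps=[
    [[-1,0,0,-0.002,0],[-1,0,0,0,0],[-1,0,0,-0.002,0],[-1,0,0,0,0],[-1,0,0,0,0]],
  ],
)

```text
time_s: 9.07
position: [0.4931, -0.235, 0.2321]
tcp_rot: [3.141, 0.001, 2.445]
wrist_force: [-1.3, 0.0, 5.4]
gripper_width: 0.0197
```

drive_tool(
  steps=[
    [[-1,0,0,-0.002,0],[-1,0,0,-0.002,0],[-1,0,0,0,0],[-1,0,0,0,0]],
  ],
)

```text
time_s: 9.4
position: [0.4931, -0.235, 0.2282]
tcp_rot: [3.141, 0.001, 2.445]
wrist_force: [-1.1, 0.0, 6.9]
gripper_width: 0.0198
```

drive_tool(
  steps=[
    [[-1,0,0,-0.002,0],[-1,0,0,-0.002,0],[-1,0,0,-0.002,0],[-1,0,0,-0.001,0],[-1,0,0,0,0],[-1,0,0,0,0]],
  ],
)

```text
time_s: 9.9
position: [0.4932, -0.2351, 0.2217]
tcp_rot: [3.141, 0.002, 2.445]
wrist_force: [-2.0, -0.6, 9.3]
gripper_width: 0.0196
```

drive_tool(
  steps=[
    [[-1,0,0,-0.001,0],[-1,0,0,0,0],[-1,0,0,-0.001,0],[-1,0,0,0,0],[-1,0,0,0,0]],
  ],
)

```text
time_s: 10.32
position: [0.4932, -0.235, 0.2199]
tcp_rot: [3.141, 0.002, 2.445]
wrist_force: [-3.4, -0.6, 10.5]
gripper_width: 0.0197
```

drive_tool(
  steps=[
    [[-1,0,0,-0.0007,0],[-1,0,0,0,0],[-1,0,0,0,0]],
  ],
)

```text
time_s: 10.57
position: [0.4933, -0.2351, 0.2195]
tcp_rot: [3.141, 0.002, 2.445]
wrist_force: [-3.0, 1.0, 12.4]
gripper_width: 0.02
```

drive_tool(
  steps=[
    [[-1,0,0,-0.0007,0],[-1,0,0,0,0],[-1,0,0,0,0]],
  ],
)

```text
time_s: 10.82
position: [0.4934, -0.2351, 0.2194]
tcp_rot: [3.141, 0.002, 2.445]
wrist_force: [-5.3, 1.8, 16.2]
gripper_width: 0.0195
```

Floor reached: z holds at 0.2194 while the force jumps. The key's axis sits about 3.5 mm off the TCP, so I turn clockwise with a matching shift to keep it centred.

drive_tool(
  steps=[
    [[-1,0.0001,0.0001,0,-3],[-1,0.0001,0.0001,0,-3],[-1,0.0002,0.0001,0,-3],[-1,0.0001,0.0001,0,-3],[-1,0.0001,0.0001,0,-3],[-1,0,0,0,0]],
  ],
)

```text
time_s: 11.32
position: [0.4939, -0.2346, 0.2194]
tcp_rot: [3.14, 0.002, 2.18]
wrist_force: [-3.8, 2.3, 16.3]
gripper_width: 0.0196
```

drive_tool(
  steps=[
    [[-1,0.0002,0.0001,0,-3],[-1,0.0002,0.0001,0,-3],[-1,0.0002,0.0001,0,-3],[-1,0,0,0,0],[-1,0,0,0,0]],
  ],
)

```text
time_s: 11.73
position: [0.4943, -0.2344, 0.2194]
tcp_rot: [3.14, 0.002, 2.026]
wrist_force: [-5.9, 1.5, 17.9]
gripper_width: 0.0196
```

```bash
python3 -c "
from h import *
s=r.state();print(s['position'],np.degrees(s['tcp_rot']),s['wrist_force'],s['ft_torque'],s['qpos'][6])"
```

```text
[ 0.49432599 -0.23435376  0.21938035] [1.79908155e+02 8.80716244e-02 1.16061185e+02] [-5.9174623   1.51371113 17.87166202] [ 0.39609768  1.37753119 -0.04861824] 0.8344880350194634
```

drive_tool(
  steps=[
    [[-1,0.0002,0.0001,0,-3],[-1,0.0002,0,0,-3],[-1,0.0002,0,0,-3],[-1,0.0002,0,0,-3],[-1,0,0,0,0],[-1,0,0,0,0]],
  ],
)

```text
time_s: 12.23
position: [0.4953, -0.2343, 0.2194]
tcp_rot: [3.139, 0.001, 1.816]
wrist_force: [-5.6, 0.9, 17.8]
gripper_width: 0.0195
```

```bash
python3 -c "
from h import *
s=r.state();print(s['position'],np.degrees(s['tcp_rot']),s['wrist_force'],s['ft_torque'],s['qpos'][6])"
```

```text
[ 0.49527721 -0.23431818  0.21938038] [1.79878474e+02 8.02666988e-02 1.04069326e+02] [-5.6085013   0.8514185  17.84834154] [0.30872343 1.24961837 0.01739806] 0.6261373923397456
```

drive_tool(
  steps=[
    [[-1,0.0001,0,0,-2],[-1,0.0001,0,0,-2],[-1,0,0,0,0],[-1,0,0,0,0]],
  ],
)

```text
time_s: 12.57
position: [0.4953, -0.2345, 0.2194]
tcp_rot: [3.14, 0.001, 1.747]
wrist_force: [-5.1, 0.4, 17.7]
gripper_width: 0.0197
```

```bash
python3 -c "
from h import *
s=r.state();print(s['position'],np.degrees(s['tcp_rot']),s['wrist_force'],s['ft_torque'],s['qpos'][6])"
```

```text
[ 0.4953178  -0.23447408  0.21939979] [1.79886777e+02 7.93996924e-02 1.00077129e+02] [-5.11420442  0.44645102 17.68604122] [0.17018691 1.44974575 0.16847285] 0.5570293037606978
```

drive_tool(
  steps=[
    [[-1,0,0,0,-2],[-1,0,0,0,0],[-1,0,0,0,0]],
  ],
)

```text
time_s: 12.82
position: [0.4953, -0.2345, 0.2194]
tcp_rot: [3.14, 0.001, 1.712]
wrist_force: [-5.0, 0.2, 17.6]
gripper_width: 0.0196
```

```bash
python3 -c "
from h import *
s=r.state();print(s['position'],np.degrees(s['tcp_rot']),s['wrist_force'],s['ft_torque'],s['qpos'][6])"
```

```text
[ 0.49534755 -0.2344797   0.21939155] [1.79883327e+02 8.17662806e-02 9.80889906e+01] [-5.01063331  0.23605435 17.55601326] [0.19453813 1.36805814 0.21665944] 0.5224797361013538
```

drive_tool(
  steps=[
    [[-1,0,0,0,-2],[-1,0,0,0,0],[-1,0,0,0,0]],
  ],
)

```text
time_s: 13.07
position: [0.4954, -0.2344, 0.2194]
tcp_rot: [3.139, 0.001, 1.677]
wrist_force: [-4.6, 0.1, 17.1]
gripper_width: 0.0201
```

```bash
python3 -c "
from h import *
s=r.state();print(s['position'],np.degrees(s['tcp_rot']),s['wrist_force'],s['ft_torque'],s['qpos'][6])"
```

```text
[ 0.49542661 -0.23443767  0.21939732] [1.79876097e+02 8.09592743e-02 9.61071000e+01] [-4.58175217  0.08920676 17.07921983] [0.14533587 1.30311673 0.40276034] 0.48800472493998315
```

drive_tool(
  steps=[
    [[-1,0,0,0,-2],[-1,0,0,0,0],[-1,0,0,-0.0004,0],[-1,0,0,0,0],[-1,0,0,0,0]],
  ],
)

```text
time_s: 13.48
position: [0.4955, -0.2345, 0.2193]
tcp_rot: [3.139, 0.001, 1.643]
wrist_force: [-5.8, 0.2, 20.2]
gripper_width: 0.0201
```

Run:
```python
from h import *
T=[];F=[]
for i in range(4):
    im=r.get_image("wrist");s=r.state();T.append(s["ft_torque"]);F.append(s["wrist_force"])
print(s['position'],np.degrees(s['tcp_rot']),np.mean(F,0),np.mean(T,0),np.std(T,0),s["time_s"],s["gripper_width"])
cv2.imwrite("pics/h.png",cv2.resize(im[140:260,210:340],(650,600),interpolation=3))
```

```text
[ 0.49552949 -0.23447202  0.21936814] [1.79850808e+02 8.46355696e-02 9.41302579e+01] [-5.61064158  0.71985272 19.74756053] [0.20529629 1.53113848 0.53311242] [0.02036662 0.02386583 0.02688518] 13.6833 0.019577789579727042
```

View pics/h.png

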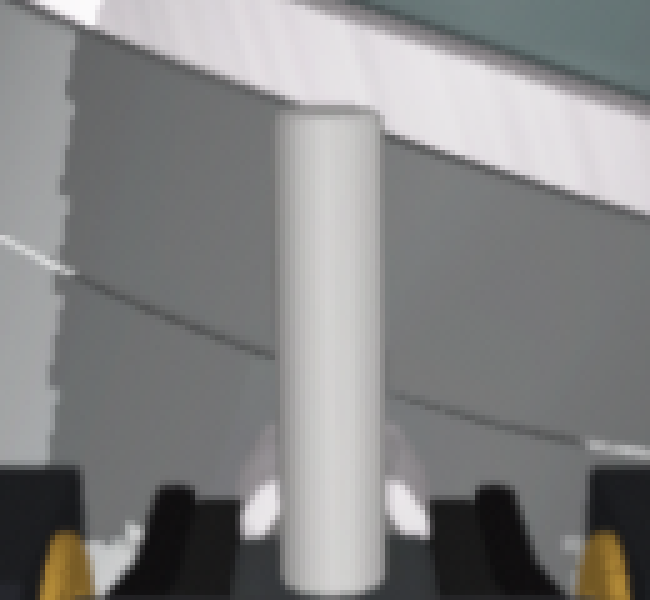

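The wrist crop shows the bar (330,350) still in the jaws, rotated about 1–2° against the pads. The key is resisting the turn, so the chuck is solid: torque is 0.53 N m against 0.04 N m of friction. The down-force exceeds the spring's by about 9 N, so the key is on the floor of the socket. Handing in.

```bash
python3 -c "
from h import *
print(r.hand_in());s=r.state();print(s['position'],s['wrist_force'],s['ft_torque'],s['time_s'])"
```

```text
the job is handed in; nothing more can be done
None
the job is handed in; nothing more can be done
```

I lifted the steel key out of the tool block, fitted it in the chuck socket and pushed it home. I then turned it clockwise until the chuck came up solid, and handed the job in at about 13.7 s with the key still gripped and held down.

**Last checks:**
- **Fully home:** the tool stopped going down at z = 0.2194 m, against 0.2196 m expected. It was pressing with about 23 N, where the spring alone takes 14 N.
- **Chuck tight:** resistance to turning rose steadily to 0.53 N m, well above the 0.04 N m friction. The tool had turned to 94°, about 6° past where I expected the stop.
- **Grip:** the opening held at 19.6 mm. The last wrist picture showed the key still between the pads, twisted by about 1–2°.

**Off from nominal:** the key sits about 3.5 mm off centre along the pads, which the camera checks showed before insertion. I corrected for it in the approach and the turn. A side force of about 5 N remained at the end.

I did not reach for the heat gun, file, tumbler or acrylic strip, and no unexpected force showed on the way. I took no final picture to confirm they are where they were. The hand-in gave no verdict, and nothing could be read after it.

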